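Feel the small tilting bolt bin and set it lip-down

ROBOT

A 6-joint arm with a two-finger parallel gripper is mounted at the origin on the work surface. World frame = base frame: x ahead of the robot, y to its left, z up, the work surface at z = 0. Lengths are in m, angles in rad, forces in N, time in s.
With the tool pointing down it reaches from about 0.25 to 0.725 m from the base axis. Payload 4 kg.
Tool frame: the origin (TCP) lies on the centre line of the jaws, within the pads' length; the fingertips stand 17 mm ahead of it and the grasp point (between the pads) lies 2 mm behind it; z points along the fingers, y is the line along which they close (so a half turn about z gives the same grasp; the last joint's range is limited). The gripper opens to 85 mm and grips with 20 to 120 N. Pads are 22 mm wide; open, the fingers measure 114 mm over their backs; the gripper's body (76 mm by 85 mm) begins 54 mm behind the grasp point. The pads swing forward as they close: fully open they stand 13 mm farther back than shut.
Start: joints at [1.267, 0.241, 0.005, 1.335, 0, 1.571], TCP at [0.15, 0.477, 0.248] pointing down, gripper open.
Joint ranges: [-2.72, 2.72], [-1.05, 1.87], [-1.09, 1.28], [-1.99, 2.15], [-1.42, 1.44], [-3.14, 3.14]. Speed limits (rad/s): [2.79, 2.79, 3.14, 3.14, 3.14, 3.14].

INTERFACE

Orientations are given as a unit quaternion [x, y, z, w].
In Python, from workcell import get_obs, imaging, order gives the robot as it stands.
- The arm moves only by the tool apply_moves, never from a script. Its argument "targets" is a list that holds one entry, the list of rows, each a list of 5 numbers: the shift along the world's x, y, z in units of 40 mm (1.0 is 40 mm), then the turn about the world's z in degrees, then the gripper command: -1 is shut, 1 is fully open, values between are in proportion. In form: [[[dx, dy, dz, turn, fingers], ...]]. A call has 1 to 8 rows; each row shifts and turns the commanded pose from where the row before left it; what a row does not reach is not made up. A row lasts 1/12 s, in which the tool goes at most 41.7 mm and 7.16 degrees, less where a joint would pass 70% of its speed; a pose out of reach is approached as far as the arm can. A call is refused whole if a number of a shift passes 1 or a number of a turn 7.16, either way. A call with a gripper value outside its range is refused whole. The fingers move at their own pace and stop on an object; the grip force is fixed at half the most. Time passes only in rows, so rows that do not move let the fingers close. It gives the time, the measured TCP pose, the force, the opening and the grip force at its end, in the units of the state.
- get_obs(): the state, without advancing time (a new reading comes with each control period).
- imaging.camera(name): name is "scene" or "top" or "wrist"; returns (picture, depth): 400x640x3 uint8, blue, green, red; 400x640 float32, m along the optical axis (not along the pixel's ray), 0 where there is no reading.
- imaging.get_calibration(name): a dict with "camera_matrix" (3x3 intrinsics, pixels), "eye" and "rotation" of the camera in the world; the wrist camera has in their place "hand_eye" (4x4, takes a point from camera to tool coordinates, whose origin is the TCP and whose axes are the flange's). Camera axes: x right, y down, z forward; pixel columns grow to the right and rows downward; lengths in m; the calibration is good to about 2 mm. The wrist camera is an equidistant fisheye: a pixel r from the principal point sees the ray r / f radians off the axis. A picture is of the moment at which its call begins: read the wrist's pose just before it. get_calibration takes no time and is no camera call.
- order.job_done(): hands the job in; it is judged then, once.
The state is a dict: "clock": time; "joint_pos": joint angles; "joint_vel": joint speeds; "tau": joint torques, N m; "eef_pos": TCP position; "tool_rot": TCP orientation; "ft_force": force on the tool from outside, world axes, zero at the start; "ft_torque": the same for the moment, N m; "grip_width": finger opening in m; "grasp_force": force on a finger pad.
Only numpy, scipy, OpenCV 4.12 (cv2) and the standard library are available. Lean on these libraries where they do the work, as an engineer would, in place of code of your own. Each camera call takes 0.05 s, during which the arm holds its last target. There are 200 camera calls.

TASK

The smaller of the two tilting steel bins must stand tipped lip-down, ready for serving handle bolts. Press down on its lip from above with the fingertips to feel which way it is tipped: if the lip is up, push it down until the bin has tipped over; if it is already down, leave it so, and in either case leave the larger bin as it is.

Things in the scene. Friction and masses are not known exactly. Their poses are not given: they have to be found in the camera images.
- small_stand: Fixed dark steel stand of the smaller tilting bin: base plate 150 x 110 x 8 mm, two cheeks up to 74 mm high carrying a pivot axle along the stand's y axis, 55 mm above the table. Origin: centre of the base's underside, straight below the pivot; z up; -x points to the side where the bin's lip is. May stand turned up to 0.6 rad either way, in either of the two bins' places.
- small_bin: Smaller open steel bin, 130 (x) x 84 (y) x 50 mm deep, rim 115 mm above the table; bolts in it are part of it. Origin on the pivot. It rocks 10.3 degrees either side of level; top-heavy, it falls to lip-up or lip-down and rests there on a stop. Tipping it from lip-up takes about 1 N down on the lip, less as it moves; past the stop it does not give.
- small_lip (a point): Centre of the top of the smaller bin's lip: a flat dark steel flange, 40 (x) x 60 (y) x 3 mm, standing out from the top of the low front wall. Moves with the bin. In the stand's frame: x -76 mm, z 110 mm when the lip is up; x -91 mm, z 79 mm when it is down (y 0). Nothing stands above it or in front of it.
- large_lip (a point): Centre of the top of the same kind of lip (40 x 60 mm) on the larger tilting bin, a bystander, 150 mm wide (y) and 130 mm long, on its own stand (base 150 x 176 mm). It may be lip up or lip down and is to be left as it is.

How it is judged:
On the way:
1. the fingers press on the smaller bin's lip (over 0.3 N, the fingers within 50 mm of the lip's centre seen from above) (contact force between the fingers and small_stand above 0.3 N and horizontal distance between the grasp point and small_lip below 0.05 m), for 0.05 s.
At the end, for the whole second after the job is handed in: The smaller bin rests lip-down (its lip's centre lower than 88 mm above the table; 79 mm at the stop), and the larger bin's lip is within 12 mm of where it was at the start (z of small_lip in the frame of small_stand below 0.088 m and distance of large_lip from where it was at the start of the episode below 0.012 m); the robot touches nothing.
It fails at once if the smaller bin was lip-down at the start and has been tipped up (z of small_lip in the frame of small_stand above 0.1 m and distance of small_lip from where it was at the start of the episode above 0.015 m).
It fails at once if the larger bin is tipped over (distance of large_lip from where it was at the start of the episode above 0.012 m).
It also fails if it takes over 26 s, if anything falls off the work surface, if the arm or the gripper's body presses on something with over 40 N, if the wrist force passes 120 N, or if a joint passes its speed limit or range.

## Working session

There is one attempt and no reset: what is moved stays moved. The work goes in short steps, Python scripts to look and compute and a tool call to move; the robot and the scene stay as the last step left them, time stands still between calls to the robot, and variables do not carry over. Pictures are saved under pics/ and viewed, at most 10 in all, crops included, and the job is handed in when it is done.

Besides the shell and the picture viewer there is one more tool, called after "Emit:" by a JSON object that holds its "method" and its "body". apply_moves: Moves the arm, as the interface text tells. Its arguments: {"type":"object","properties":{"targets":{"type":"array","items":{"type":"array","items":{"type":"array","items":{"type":"number"}}}}},"required":["targets"]}

```bash
mkdir -p pics
python3 - <<'E'
from workcell import get_obs, imaging
import cv2,numpy as np
for n in ("top","scene"):
    p,d=imaging.camera(n); cv2.imwrite(f"pics/{n}0.png",p); np.save(f"{n}_d.npy",d); c=imaging.get_calibration(n); print(n,c)
print(get_obs())
E
```

```text
top {'camera_matrix': array([[495.5960413 ,   0.        , 325.741102  ],
       [  0.        , 495.5960413 , 201.52327037],
       [  0.        ,   0.        ,   1.        ]]), 'eye': array([4.27771039e-01, 1.08375419e-03, 1.12265075e+00]), 'rotation': array([ 0.70964196, -0.70288496,  0.04157307, -0.02515367])}
scene {'camera_matrix': array([[373.79399132,   0.        , 322.0283491 ],
       [  0.        , 373.79399132, 195.73215198],
       [  0.        ,   0.        ,   1.        ]]), 'eye': array([1.10475297, 0.20998115, 0.72722545]), 'rotation': array([ 0.50867845,  0.7811266 , -0.30462532, -0.19568059])}
{'clock': 0.1, 'joint_pos': array([ 1.26699260e+00,  2.41343758e-01,  3.84741757e-03,  1.33518498e+00,
       -4.19264661e-05,  1.57082989e+00]), 'joint_vel': array([-0.00056927, -0.00030233,  0.00367357, -0.00097966,  0.00077495,
        0.00049785]), 'tau': array([ 1.51127965e-04, -3.73138046e+01,  2.53010541e+01,  1.08553687e-02,
       -1.57717604e-06,  8.70306867e-07]), 'eef_pos': array([0.14942787, 0.47659027, 0.24749448]), 'tool_rot': array([ 1.51334868e-01,  9.88482103e-01, -9.34817315e-04, -1.21879421e-04]), 'ft_force': array([-0.1788478 , -0.06895941, -0.21870883]), 'ft_torque': array([0.02310637, 0.02150284, 0.01502432]), 'grasp_force': 0.0, 'grip_width': 0.08514595358116518}
```

View pics/top0.png

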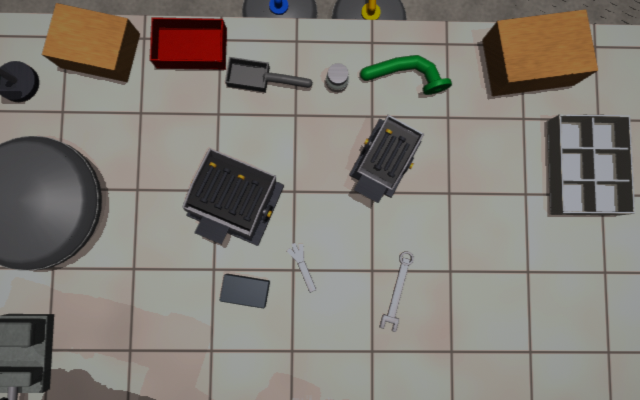

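View pics/scene0.png

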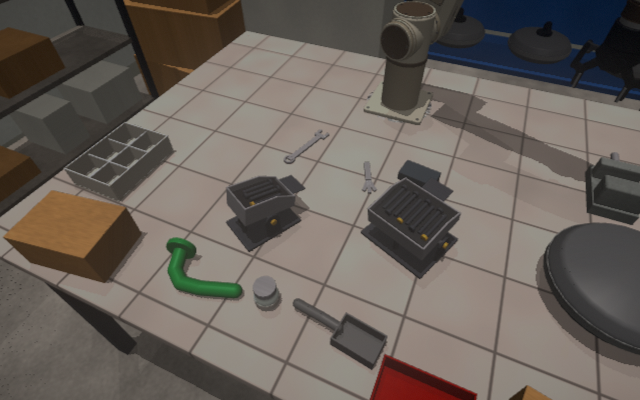

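The top picture shows the smaller bin around (392,152) with its lip at about (373,190), and the larger bin around (232,190) with its lip at about (211,230). Both lips point towards the robot. The scene view shows the small lip at about (291,185).

```bash
cat > h.py <<'E'
import numpy as np
from scipy.spatial.transform import Rotation as R
from workcell import imaging
def pts(n,d,uv):
    c=imaging.get_calibration(n);K=c['camera_matrix'];uv=np.atleast_2d(uv).astype(int)
    z=d[uv[:,1],uv[:,0]]
    p=np.c_[(uv[:,0]-K[0,2])/K[0,0]*z,(uv[:,1]-K[1,2])/K[1,1]*z,z]
    return R.from_quat(c['rotation']).apply(p)+c['eye']
E
python3 - <<'E'
from h import *
import cv2
d=np.load("top_d.npy")
print(pts("top",d,[[370,186],[376,189],[373,190],[366,192],[377,195],[205,228],[213,232],[400,300],[385,119],[421,136],[405,190],[364,169]]).round(3))
s=np.load("scene_d.npy"); print(pts("scene",s,[[291,185],[288,184],[294,186]]).round(3))
u,v=np.meshgrid(np.arange(345,430),np.arange(110,210)); uv=np.c_[u.ravel(),v.ravel()]
P=pts("top",d,uv)
for lo,hi in((.07,.09),(.09,.103),(.103,.14)):
    m=(P[:,2]>lo)&(P[:,2]<hi); print(lo,m.sum(),P[m].mean(0).round(3))
p=cv2.imread("pics/top0.png")[100:215,340:440]; cv2.imwrite("pics/crop.png",cv2.resize(p,None,fx=5,fy=5,interpolation=cv2.INTER_CUBIC))
E
```

```text
[[ 0.561 -0.116  0.081]
 [ 0.554 -0.129  0.081]
 [ 0.552 -0.123  0.08 ]
 [ 0.549 -0.109  0.071]
 [ 0.541 -0.131  0.082]
 [ 0.467  0.223  0.109]
 [ 0.459  0.207  0.108]
 [ 0.314 -0.193  0.001]
 [ 0.694 -0.142  0.128]
 [ 0.66  -0.217  0.125]
 [ 0.563 -0.206 -0.001]
 [ 0.601 -0.106  0.059]]
[[ 0.564 -0.115  0.082]
 [ 0.565 -0.123  0.082]
 [ 0.562 -0.108  0.079]]
0.07 919 [ 0.584 -0.131  0.081]
0.09 1118 [ 0.62  -0.151  0.097]
0.103 1024 [ 0.655 -0.169  0.11 ]
```

View pics/crop.png

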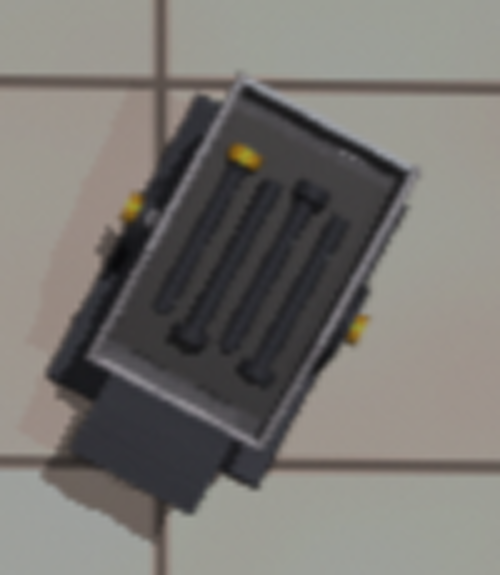

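The depth puts the small lip at about z 0.080 (already down) and the large lip at about 0.109 (up). The crop shows the lip centred at crop (152,440), which is the world point (0.556, -0.118). I'll go above it with the fingers shut and press gently to confirm.

Emit:
{"method": "apply_moves", "body": {"targets": [[[0.56,-0.82,0,-4,-1],[0.56,-0.82,0,-4,-1],[0.56,-0.82,0,-4,-1],[0.56,-0.82,0,-4,-1],[0.56,-0.82,0,-4,-1],[0.56,-0.82,0,-4,-1],[0.56,-0.82,0,-4,-1],[0.56,-0.82,0,-4,-1]]]}}

```text
clock: 0.77
eef_pos: [0.3291, 0.2128, 0.2481]
tool_rot: [0.419, 0.908, -0.0, -0.0]
ft_force: [1.1, 0.6, 0.0]
grip_width: -0.0
grasp_force: 0.0
```

Emit:
{"method": "apply_moves", "body": {"targets": [[[0.56,-0.82,0,-4,-1],[0.56,-0.82,0,-4,-1],[0.56,-0.82,0,-4,-1],[0.56,-0.82,0,-4,-1],[0.56,-0.82,0,-4,-1],[0.56,-0.82,0,-4,-1],[0.56,-0.82,0,-4,-1],[0.56,-0.82,0,-4,-1]]]}}

```text
clock: 1.43
eef_pos: [0.5084, -0.0496, 0.2479]
tool_rot: [0.654, 0.757, -0.0, -0.0]
ft_force: [0.7, 1.9, -0.4]
grip_width: 0.0001
grasp_force: 0.0
```

Emit:
{"method": "apply_moves", "body": {"targets": [[[0.55,-0.82,0,0,-1],[0.55,-0.82,0,0,-1],[0,0,-0.9,0,-1],[0,0,-0.9,0,-1],[0,0,-0.9,0,-1],[0,0,-0.5,0,-1],[0,0,-0.2,0,-1],[0,0,0,0,-1]]]}}

```text
clock: 2.1
eef_pos: [0.5499, -0.1129, 0.1096]
tool_rot: [0.652, 0.758, -0.001, -0.003]
ft_force: [-0.0, 0.5, -0.4]
grip_width: 0.0001
grasp_force: 0.0
```

Run:
```python
from h import *
from workcell import get_obs
import cv2
p,d=imaging.camera("scene"); cv2.imwrite("pics/s1.png",cv2.resize(p[100:300,200:460],None,fx=3,fy=3))
o=get_obs(); print(o['eef_pos'],o['ft_force'],o['joint_pos'])
```

```text
[ 0.55149537 -0.11317617  0.11174433] [ 0.67461246 -0.19703344  1.12931777] [-2.02399846e-01  4.57705924e-01 -5.08177867e-02  1.06424572e+00
 -1.35550858e-05  1.21836875e+00]
```

View pics/s1.png

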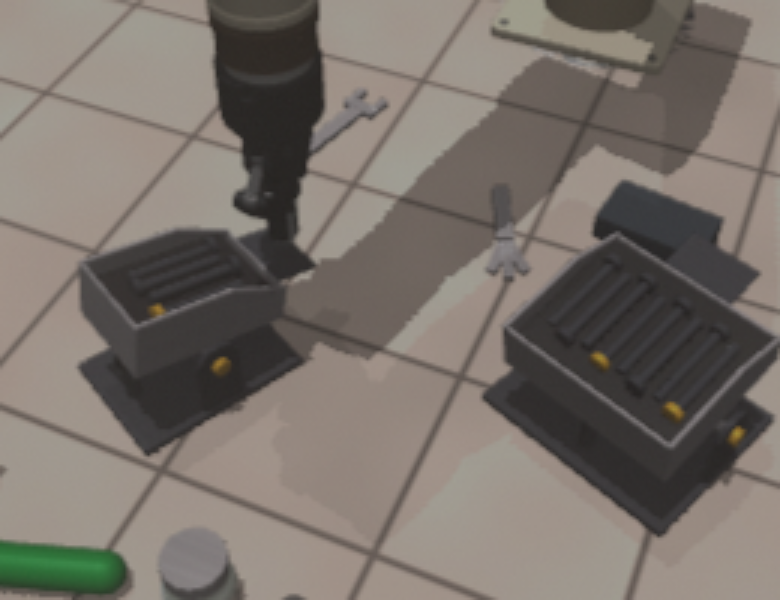

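The fingers are just above the small lip, with the tips at crop (285,235). Now I'll lower slowly, 2 mm per row, and watch the force.

Emit:
{"method": "apply_moves", "body": {"targets": [[[0,0,0,0,-1],[0,0,-0.05,0,-1],[0,0,-0.05,0,-1],[0,0,-0.05,0,-1],[0,0,-0.05,0,-1],[0,0,-0.05,0,-1],[0,0,0,0,-1]]]}}

```text
clock: 2.73
eef_pos: [0.5516, -0.1132, 0.1019]
tool_rot: [0.652, 0.758, -0.0, -0.0]
ft_force: [-0.0, -0.2, 0.1]
grip_width: -0.0001
grasp_force: 0.0
```

Emit:
{"method": "apply_moves", "body": {"targets": [[[0,0,-0.05,0,-1],[0,0,-0.05,0,-1],[0,0,0,0,-1]]]}}

```text
clock: 2.98
eef_pos: [0.5517, -0.1133, 0.0978]
tool_rot: [0.652, 0.758, -0.0, -0.0]
ft_force: [-0.5, -0.1, 0.3]
grip_width: -0.0002
grasp_force: 0.0
```

Emit:
{"method": "apply_moves", "body": {"targets": [[[0,0,-0.05,0,-1],[0,0,0,0,-1]]]}}

```text
clock: 3.15
eef_pos: [0.5521, -0.1133, 0.0965]
tool_rot: [0.652, 0.758, 0.0, 0.0]
ft_force: [-0.8, -0.0, 2.6]
grip_width: -0.0001
grasp_force: 0.9
```

Emit:
{"method": "apply_moves", "body": {"targets": [[[0,0,-0.04,0,-1],[0,0,0,0,-1],[0,0,0,0,-1]]]}}

```text
clock: 3.4
eef_pos: [0.5523, -0.1134, 0.0962]
tool_rot: [0.652, 0.758, 0.0, 0.001]
ft_force: [-1.7, 0.4, 8.1]
grip_width: 0.0003
grasp_force: 4.3
```

The force rose to 8 N and the lip gave only about 0.3 mm at z ≈ 0.079, so it is on its stop, lip-down. I'll lift straight off.

Emit:
{"method": "apply_moves", "body": {"targets": [[[0,0,0.1,0,-1],[0,0,0.3,0,-1],[0,0,0.8,0,-1],[0,0,0.8,0,-1],[0,0,0.8,0,-1],[0,0,0.8,0,-1],[0,0,0,0,-1],[0,0,0,0,-1]]]}}

```text
clock: 4.07
eef_pos: [0.5534, -0.1136, 0.2412]
tool_rot: [0.652, 0.758, 0.001, 0.002]
ft_force: [0.1, 0.1, -0.1]
grip_width: 0.0001
grasp_force: 0.0
```

Run:
```python
from h import *
from workcell import get_obs
p,d=imaging.camera("scene"); print(pts("scene",d,[[291,185],[288,184],[430,185],[440,190]]).round(3))
print(pts("scene",np.load("scene_d.npy"),[[430,185],[440,190]]).round(3), get_obs()['ft_force'])
```

```text
[[ 0.563 -0.115  0.08 ]
 [ 0.563 -0.123  0.081]
 [ 0.461  0.192  0.112]
 [ 0.466  0.216  0.11 ]]
[[0.458 0.192 0.109]
 [0.465 0.216 0.109]] [ 0.03522675  0.18986519 -0.01932279]
```

```bash
python3 -c "
from workcell import order; print(order.job_done())"
```

```text
the job is handed in; nothing more can be done
None
```

The smaller bin was already lip-down: pressing its lip to about 8 N met the stop with almost no give, so I left it so; the larger bin stayed lip-up and untouched, and the job is handed in (no verdict was shown).

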